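# Put the stray condiments back in their racks

### The arm

A 6-joint arm with a two-finger parallel gripper is mounted at the origin on a cart in front of the work surface, level with it; the furniture and walls round the work are solid. World frame = base frame: x ahead of the robot, y to its left, z up, the work surface at z = 0. Lengths are in mm, angles in rad, forces in N, time in s.
With the tool pointing down it reaches from about 400 to 925 mm from the base axis. Payload 12.5 kg.
Tool frame: the origin (TCP) lies on the front face of the gripper's body, between the roots of the fingers; the fingertips stand 78 mm ahead of it and the grasp point (between the pads) lies 59 mm ahead of it (env.nose_length is the distance from the TCP to the fingertips, in mm); z points along the fingers, y is the line along which they close (so a half turn about z gives the same grasp; the last joint's range is limited). The gripper opens to 95 mm and grips with 3 to 60 N. Pads are 20 mm wide; open, the fingers measure 119 mm over their backs; the gripper's body (75 mm by 180 mm) begins 59 mm behind the grasp point.
Start: joints at [-1.273, 0.491, 1.559, -0, 1.092, -0.106], TCP at [245.594, -574.736, 292.261] pointing down, gripper open.
Joint ranges: [-3.1, 3.1], [-0.84, 2.19], [0.05, 2.79], [-1.13, 4.28], [0.06, 2.93], [-2.69, 2.69]. Speed limits (rad/s): [2.22, 2.22, 2.79, 3.14, 3.14, 3.14].

### API

Orientations are given as [roll, pitch, yaw] about the fixed x, y, z axes, in that order (R = Rz(yaw) Ry(pitch) Rx(roll)).
In Python, from cell import env gives the robot as it stands.
- The arm moves only by the tool jog_arm, never from a script. Its argument "motion" is a list of rows, each a list of 7 numbers: the turn, a rotation vector about the tool's x, y, z in degrees, then the shift along the tool's x, y, z in mm, then the finger opening in mm, from 0 to 95.1. In form: [[wx, wy, wz, x, y, z, hand], ...]. A call has 1 to 10 rows; each row shifts and turns the commanded pose from where the row before left it, along the tool's axes as they then stand; what a row does not reach is not made up. A row lasts 1/8 s, in which the tool goes at most 62.5 mm and 10.7 degrees, less where a joint would pass 70% of its speed; a pose out of reach is approached as far as the arm can. A call is refused whole if a number of a shift passes 62.5 or a number of a turn 10.7, either way. A call with a gripper value outside its range is refused whole. The fingers move at their own pace and stop on an object; the grip force is fixed at half the most. Time passes only in rows, so rows that do not move let the fingers close. It gives the time, the measured TCP pose, the force, the opening and the grip force at its end, in the units of the state.
- env.state(): the state, without advancing time (a new reading comes with each control period).
- env.read_camera(name): name is "scene" or "top" or "wrist"; returns a dict with "color" (400x640x3 uint8, red, green, blue), "z_map" (400x640 float32, mm along the optical axis (not along the pixel's ray), 0 where there is no reading), "camera_matrix" (3x3 intrinsics, pixels), "world_to_cam" (4x4, takes a point from world to camera coordinates). Camera axes: x right, y up, looking along -z (the intrinsics and any distortion apply to the point x, -y, -z); pixel columns grow to the right and rows downward; lengths in mm; the calibration is good to about 2 mm. A picture is of the moment at which its call begins.
- env.job_done(): hands the job in; it is judged then, once.
Trained networks look in the newest picture that a camera, given by its name, has taken for a name from the list of things; names that differ only in an ending like _2 or _b are one class to them, and where a whole thing is asked for, a point or a joint stands for the part that bears it (a point fixed in the world has none). Each returns a list of dicts, best first, with "score" (0 to 1); they miss things now and then, are a little off and sometimes report something else, mostly with a low value. They report only what shows in the picture. A call takes as long as a camera call.
- env.recognise(camera, thing): "location" ([column, row] in pixels, amid what is visible of it).
The state is a dict: "t": time; "joints": joint angles; "qvel": joint speeds; "tau": joint torques, N m; "eef_pos": TCP position; "tcp_rot": TCP orientation; "ft_force": force on the tool from outside, world axes, zero at the start; "moment": the same for the moment, N m; "opening": opening from 0.0 (shut) to 1.0 (fully open); "grip_force": force on a finger pad.
Only numpy, scipy, OpenCV 4.12 (cv2) and the standard library are available. Lean on these libraries where they do the work, as an engineer would, in place of code of your own. Each camera call takes 0.05 s, during which the arm holds its last target. There are 200 camera calls.

### The job

Get the condiment line straight before the next rush: stand the loose red squeeze bottle in the free ring of the rack that already holds a red one, the loose yellow bottle in the free ring of the rack that holds a yellow one, and the salt shaker and the red-capped spice jar in the wooden-based stand, one in each ring. Everything must end upright, right down on the rack's base board and let go; the two bottles that already stand in the racks stay in them, and the filled dip cup on the bench must not be knocked over or pushed out of its place.

Things in the scene. Friction and masses are not known exactly. Their poses are not given: they have to be found in the camera images.
- red_bottle_center (a point): the loose red bottle: red upright squeeze bottle with a cone nozzle, 207 mm tall: straight round body 55 mm in diameter up to 147 mm above its base, then a collar 46 mm in diameter from 147 to 168 mm, then the tapering nozzle, 22 mm wide at its foot; 0.17 to 0.38 kg. The point is on its axis half-way up, 103.5 mm above its base; z is its upward axis. It starts standing on the bench
- yellow_bottle_center (a point): the loose yellow bottle: mustard-yellow upright squeeze bottle with a cone nozzle, 207 mm tall: straight round body 55 mm in diameter up to 147 mm above its base, then a collar 46 mm in diameter from 147 to 168 mm, then the tapering nozzle, 22 mm wide at its foot; 0.17 to 0.38 kg. The point is on its axis half-way up, 103.5 mm above its base; z is its upward axis. It starts standing on the bench
- salt_center (a point): salt shaker, clear and grey with a grey domed, pierced cap, round, 44 mm in diameter and 90 mm tall. The point is on its axis half-way up, 45 mm above its base; z is its upward axis. It starts standing on the bench
- spice_center (a point): spice jar with a red cap and brown label, round, 45 mm in diameter and 106 mm tall. The point is on its axis half-way up, 53 mm above its base; z is its upward axis. It starts standing on the bench
- red_rack: rack with black base board and steel wire rings, the one with a red bottle in it. Two rings, centred at y = +43 and -43 mm, x = 0; wire top 62.5 mm above the bench. Base board 94 x 182 mm (x, y), its top 10 mm above the bench. Fixed. Origin at bench height under the board's centre, z up. Rings 71 mm wide inside
- yellow_rack: rack with black base board and steel wire rings, the one with a yellow bottle in it. Two rings, centred at y = +43 and -43 mm, x = 0; wire top 62.5 mm above the bench. Base board 94 x 182 mm (x, y), its top 10 mm above the bench. Fixed. Origin at bench height under the board's centre, z up. Rings 71 mm wide inside
- cruet_stand: empty stand with light wooden base board and steel wire rings, for salt and spice, either in either ring. Two rings, centred at y = +43 and -43 mm, x = 0; wire top 62.5 mm above the bench. Base board 94 x 182 mm (x, y), its top 10 mm above the bench. Fixed. Origin at bench height under the board's centre, z up. Rings 61 mm wide inside
- red_resident_center (a point): the red bottle that already stands in one ring of the red rack (the other ring is free), same make and size as the loose one: 55 mm in diameter, 207 mm tall. The point is on its axis half-way up
- yellow_resident_center (a point): the yellow bottle that already stands in one ring of the yellow rack (the other ring is free), same make and size as the loose one: 55 mm in diameter, 207 mm tall. The point is on its axis half-way up
- dip_cup_center (a point): small steel dip cup with red sauce in it, 61 mm in diameter at the rim and 35 mm tall, standing loose on the bench among the strays; to be left alone. The point is on its axis half-way up

How it is judged:
By the outcome, as a careful person would: the job done as asked, in the order asked, and still so for the second after the job is handed in, with the robot touching nothing.
It also fails if it takes over 109 s, if anything falls off the work surface, if the arm or the gripper's body presses on something with over 40 N, if the wrist force passes 120 N, or if a joint passes its speed limit or range.

## Working session

There is one attempt and no reset: what is moved stays moved. The work goes in short steps, Python scripts to look and compute and a tool call to move; the robot and the scene stay as the last step left them, time stands still between calls to the robot, and variables do not carry over. Pictures are saved under pics/ and viewed, at most 14 in all, crops included, and the job is handed in when it is done.

Besides the shell and the picture viewer there is one more tool, called after "Call:" as name(argument=value, ...) on one line, values as JSON. jog_arm: Moves the arm, as the interface text tells. Its arguments: {"type":"object","properties":{"motion":{"type":"array"}},"required":["motion"]}

```bash
mkdir -p pics; cat > h.py <<'E'
from cell import env
import numpy as np, cv2
def cam(n):
    return env.read_camera(n)
def pts(c):
    K=c["camera_matrix"];z=c["z_map"];h,w=z.shape
    u,v=np.meshgrid(np.arange(w),np.arange(h))
    x=(u-K[0,2])/K[0,0]*z; y=(v-K[1,2])/K[1,1]*z
    P=np.stack([x,-y,-z,np.ones_like(z)],-1)
    W=P@np.linalg.inv(c["world_to_cam"]).T
    W[z==0]=np.nan
    return W[...,:3]
E
python3 - <<'E'
from h import *
ims=[]
s=env.state();print(s)
for n in("top","scene"):
    c=cam(n);W=pts(c);cv2.imwrite(f"pics/{n}1.png",c["color"][...,::-1]);np.savez(f"{n}.npz",W=W,c=c["color"],w2c=c["world_to_cam"],K=c["camera_matrix"])
    print(n,np.linalg.inv(c["world_to_cam"]).round(2).tolist())
    for t in "red_bottle_center yellow_bottle_center salt_center spice_center red_rack yellow_rack cruet_stand red_resident_center yellow_resident_center dip_cup_center".split():
        print(t,[(round(d["score"],2),np.round(d["location"]).tolist(),W[int(d["location"][1]),int(d["location"][0])].round().tolist()) for d in env.recognise(n,t)[:3]])
E
```

```text
{'t': 0.0, 'joints': array([-1.27261052e+00,  4.91528664e-01,  1.55945498e+00,  1.45107487e-05,
        1.09168965e+00, -1.05589631e-01]), 'qvel': array([-1.63785334e-03, -5.62493649e-04, -2.95887141e-04,  6.13305313e-04,
       -3.75165594e-04,  8.06852319e-05]), 'tau': array([ 5.62213809e-04, -6.12648082e+01, -2.58185667e+01,  6.92627463e-02,
        4.82147781e-02, -1.39073031e-04]), 'eef_pos': array([ 245.53974421, -574.57303182,  291.67899276]), 'tcp_rot': array([-3.14051939e+00, -1.26689909e-04,  4.03768672e-01]), 'ft_force': array([ 0.23517194, -0.06387702, -1.2142588 ]), 'moment': array([-0.03130548,  0.00743631,  0.00087066]), 'grip_force': 0.0, 'opening': 0.9968532832680466}
top [[-0.0, 1.0, -0.07, 427.18], [-1.0, -0.0, -0.01, -14.4], [-0.01, 0.07, 1.0, 1137.18], [0.0, 0.0, 0.0, 1.0]]
red_bottle_center [(0.74, [317.0, 153.0], [606.0, 5.0, 8.0]), (0.59, [189.0, 237.0], [391.0, 304.0, 133.0])]
yellow_bottle_center [(0.66, [433.0, 249.0], [363.0, -261.0, 160.0]), (0.63, [318.0, 152.0], [611.0, 2.0, 10.0])]
salt_center [(0.74, [271.0, 211.0], [450.0, 116.0, 79.0])]
spice_center
[... 835 characters left out ...]
320.0, 210.0], [499.0, -22.0, 16.0]), (0.41, [283.0, 300.0], [562.0, 294.0, 8.0])]
spice_center [(0.58, [292.0, 262.0], [539.0, 256.0, 150.0]), (0.57, [345.0, 180.0], [431.0, -103.0, 78.0]), (0.38, [319.0, 209.0], [503.0, -26.0, 16.0])]
red_rack [(0.7, [284.0, 226.0], [593.0, 89.0, 64.0]), (0.38, [275.0, 213.0], [615.0, 96.0, 134.0])]
yellow_rack [(0.96, [284.0, 301.0], [558.0, 299.0, 7.0])]
cruet_stand [(0.78, [308.0, 157.0], [564.0, -246.0, 5.0])]
red_resident_center [(0.85, [278.0, 215.0], [604.0, 97.0, 129.0])]
yellow_resident_center [(0.78, [293.0, 264.0], [539.0, 254.0, 137.0])]
dip_cup_center [(0.85, [319.0, 209.0], [502.0, -18.0, 20.0]), (0.61, [349.0, 301.0], [383.0, 349.0, 155.0])]
```

View pics/top1.png

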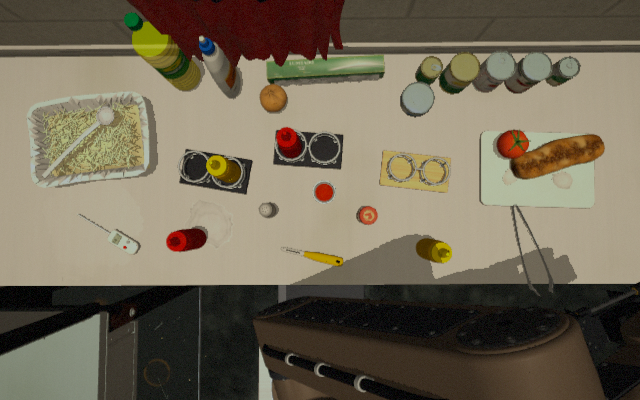

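View pics/scene1.png

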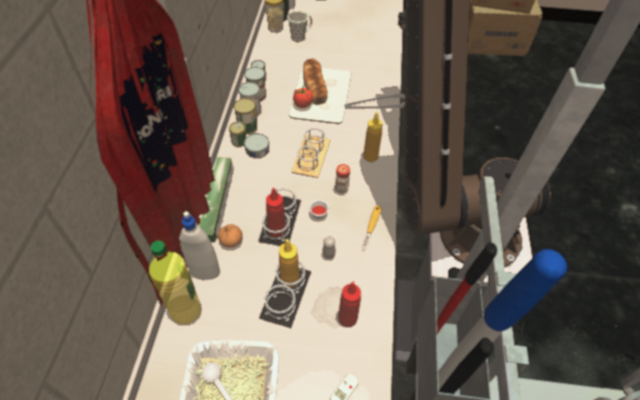

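Top view: loose red at about (185,240), loose yellow (434,250), salt (267,210), spice (367,215), cup (324,192). The red rack is at (308,150) with its right ring free, the yellow rack at (216,171) with its left ring free, and the stand at (415,171). The scene view agrees. Next I fit exact positions.

```bash
cat > fit.py <<'E'
from h import *
from scipy.optimize import least_squares
D={n:np.load(f"{n}.npz") for n in("top","scene")}
def fit(W,c0,R,z0,z1):
    P=W.reshape(-1,3);P=P[np.isfinite(P[:,0])]
    P=P[(np.hypot(P[:,0]-c0[0],P[:,1]-c0[1])<R+22)&(P[:,2]>z0)&(P[:,2]<z1)]
    r=least_squares(lambda c:np.hypot(P[:,0]-c[0],P[:,1]-c[1])-R,c0,loss="soft_l1",f_scale=2)
    return r.x.round(1),len(P),round(float(np.abs(r.fun).mean()),1)
if __name__=="__main__":
    T=[("red",(391,310),27.5,15,140),("yel",(363,-261),27.5,15,140),("salt",(450,118),22,8,70),("spice",(434,-117),22.5,8,85),("redres",(600,66),27.5,70,140),("yelres",(540,225),27.5,70,140),("cup",(501,-22),30,25,40)]
    for n,c0,R,a,b in T:
        print(n,*[fit(D[k]["W"],c0,R,a,b) for k in D], "max z",[round(float(np.nanmax(np.where(np.hypot(D[k]['W'][...,0]-c0[0],D[k]['W'][...,1]-c0[1])<30,D[k]['W'][...,2],np.nan))),1) for k in D])
    # racks: low-board pixels, minAreaRect in xy
    for k in D:
        W=D[k]["W"];c=D[k]["c"].astype(int)
        for n,(x,y),wood in [("redrack",(605,18),0),("yelrack",(545,262),0),("stand",(550,-246),1)]:
            near=(abs(W[...,0]-x)<85)&(abs(W[...,1]-y)<125)
            m=near&(W[...,2]<20)&(W[...,2]>-5)
            m&=((c[...,2]<150)&(c[...,0]-c[...,2]>55)) if wood else (c.max(-1)<75)
            # largest component
            mm=cv2.morphologyEx(m.astype(np.uint8),cv2.MORPH_CLOSE,np.ones((7,7)))
            N,L,S,_=cv2.connectedComponentsWithStats(mm);i=1+S[1:,4].argmax()
            q=W[m&(L==i)];r=cv2.minAreaRect(q[:,:2].astype(np.float32))
            ring=W[near&(W[...,2]>52)&(W[...,2]<70)]
            print(k,n,len(q),np.median(q[:,2]).round(1),np.round(r[0],1),np.round(r[1],1),round(r[2],1),"ring n",len(ring))
E
python3 fit.py
python3 - <<'E'
from h import *
c=np.load("top.npz")["c"][110:270,160:460]
cv2.imwrite("pics/crop.png",cv2.resize(c[...,::-1],(800,427),interpolation=cv2.INTER_CUBIC))
E
```

```text
red (array([380. , 325.4]), 365, 0.8) (array([378.7, 324.8]), 470, 0.9) max z [207.2, 210.1]
yel (array([ 352.4, -283.4]), 304, 0.8) (array([ 350.5, -281.1]), 440, 1.9) max z [724.8, 208.7]
salt (array([454.4, 133.5]), 88, 1.8) (array([451.9, 128.8]), 167, 1.7) max z [90.3, 91.5]
spice (array([ 438.9, -122.5]), 34, 0.3) (array([ 436.4, -121. ]), 219, 1.6) max z [111.1, 111.8]
redres (array([619.6,  71.8]), 115, 0.4) (array([616.7,  71.8]), 262, 1.3) max z [219.1, 218.2]
yelres (array([554.2, 232.9]), 154, 0.4) (array([552.3, 232.4]), 259, 0.9) max z [221.2, 220.6]
cup (array([500.3, -15. ]), 142, 2.3) (array([498.8, -11.5]), 107, 2.7) max z [38.5, 40.3]
top redrack 1156 9.3 [616.9  25.8] [179.7  91.7] 85.7 ring n 364
top yelrack 1084 9.1 [559.4 273.7] [181.4  91.8] 80.1 ring n 351
top stand 1735 9.4 [ 557.3 -257.9] [182.   95.6] 82.7 ring n 340
scene redrack 89 10.7 [629.3 100.8] [35.6 64.2] 86.0 ring n 231
scene yelrack 430 9.9 [561.4 300.3] [128.1  83.3] 80.3 ring n 359
scene stand 696 9.3 [ 554.5 -253.3] [187.2  90.6] 83.0 ring n 169
```

View pics/crop.png

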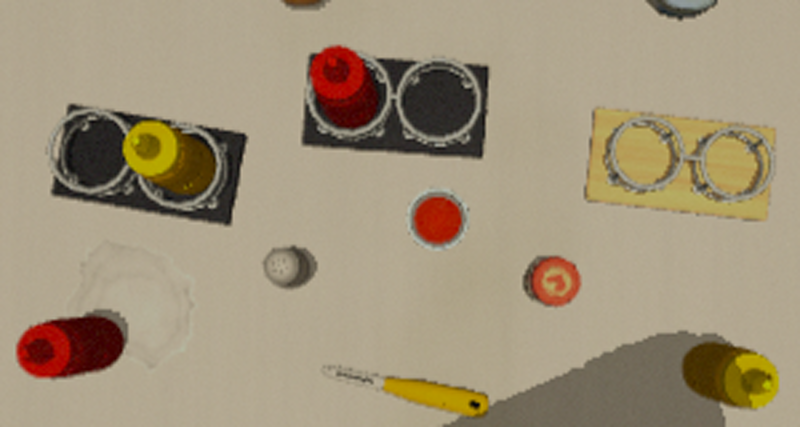

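The crop confirms the free rings (red rack right, yellow rack left), and residents, heights and board sizes all match the spec. I'll use one tool yaw of about 82.7°, so the fingers close across the racks. First I lift and turn.

Call:
jog_arm(motion=[[0, 0, -9.9, 0, 0, -8, 95], [0, 0, -9.9, 0, 0, -8, 95], [0, 0, -9.9, 0, 0, -8, 95], [0, 0, -9.9, 0, 0, -8, 95], [0, 0, -9.9, 0, 0, -8, 95], [0, 0, -10, 0, 0, -8, 95]])

```text
t: 1.85
eef_pos: [245.6, -574.7, 340.5]
tcp_rot: [3.142, 0.0, 1.448]
ft_force: [0.3, 0.5, -0.2]
opening: 0.999
grip_force: 0.0
```

```bash
cat > go.py <<'E'
import sys
from h import *
from scipy.spatial.transform import Rotation as Ro
def go(p,q=None):
    s=env.state();R=Ro.from_euler("xyz",s["tcp_rot"]).as_matrix()
    prev=s["eef_pos"]
    print("at",prev.round(1),"yaw",np.degrees(s["tcp_rot"]).round(2),"f",s["ft_force"].round(1),"grip",s["grip_force"],round(s["opening"]*95.1,1),"t",round(s["t"],2))
    for w in p:
        w=np.array(w,float);d=R.T@(w-prev);print(w,"shift",d.round(1),"rows@50",np.ceil(np.abs(d).max()/50));prev=w
if __name__=="__main__": go([eval(a) for a in sys.argv[1:]])
E
python3 go.py "(450,-300,330)" "(480,0,330)" "(379.3,325,330)" "(379.3,325,211)"
python3 - <<'E'
from h import *
from fit import D,least_squares
for k in D:
    W=D[k]["W"];P=W.reshape(-1,3);c=D[k]["c"].reshape(-1,3).astype(int)
    if k=="top":
        m=(c[:,0]>90)&(c[:,1]<45)&(P[:,0]>650)&(P[:,2]>60);print("towel",np.nanpercentile(P[m],[1,50,99],axis=0).round())
    for n,c0,R in [("red",(613.7,-17),35.5),("yel",(566.8,316),35.5),("st+",(562.8,-215.2),30.5),("st-",(551.8,-300.6),30.5)]:
        q=P[(P[:,2]>54)&(P[:,2]<68)&(abs(np.hypot(P[:,0]-c0[0],P[:,1]-c0[1])-R-2)<10)]
        if len(q)>10:
            r=least_squares(lambda c:np.hypot(q[:,0]-c[0],q[:,1]-c[1])-R-2,c0,loss="soft_l1");print(k,n,len(q),r.x.round(1),abs(r.fun).mean().round(1))
E
```

```text
at [ 245.6 -574.7  340.5] yaw [180.     0.    82.96] f [ 0.3  0.5 -0.2] grip 0.0 95.0 t 1.85
[ 450. -300.  330.] shift [297.7 169.2  10.5] rows@50 6.0
[480.   0. 330.] shift [301.4  -7.   -0. ] rows@50 7.0
[379.3 325.  330. ] shift [ 310.2 -139.8   -0. ] rows@50 7.0
[379.3 325.  211. ] shift [  0.  -0. 119.] rows@50 3.0
towel [[ 650. -505.   62.]
 [ 651. -497.   68.]
 [ 652. -485.   71.]]
top red 197 [613.  -15.8] 1.7
top yel 168 [565.7 316.7] 1.5
top st+ 166 [ 561.5 -215.2] 1.5
top st- 171 [ 551.1 -299.8] 1.5
scene red 69 [610.4 -13.6] 1.6
scene yel 176 [564.  318.8] 2.3
scene st+ 83 [ 559. -212.] 2.1
scene st- 77 [ 548.9 -298. ] 1.9
```

Call:
jog_arm(motion=[[0, 0, 0, 50, 28, 0, 95], [0, 0, 0, 50, 28, 0, 95], [0, 0, 0, 50, 28, 0, 95], [0, 0, 0, 50, 28, 0, 95], [0, 0, 0, 50, 28, 0, 95], [0, 0, 0, 48, 29, 0, 95], [0, 0, 0, 50, -1, 0, 95], [0, 0, 0, 50, -1, 0, 95], [0, 0, 0, 50, -1, 0, 95]])

```text
t: 2.98
eef_pos: [467.6, -150.1, 340.3]
tcp_rot: [3.141, 0.0, 1.442]
ft_force: [0.3, -0.2, -0.3]
opening: 1.002
grip_force: 0.0
```

Call:
jog_arm(motion=[[0, 0, 0, 50, -1, 0, 95], [0, 0, 0, 50, -1, 0, 95], [0, 0, 0, 51, -2, 0, 95], [0, 0, 0, 45, -20, 0, 95], [0, 0, 0, 45, -20, 0, 95], [0, 0, 0, 45, -20, 0, 95], [0, 0, 0, 45, -20, 0, 95], [0, 0, 0, 45, -20, 0, 95], [0, 0, 0, 45, -20, 0, 95], [0, 0, 0, 40, -20, 0, 95]])

```text
t: 4.22
eef_pos: [383.2, 325.6, 340.3]
tcp_rot: [3.141, -0.0, 1.443]
ft_force: [2.1, 0.7, -0.4]
opening: 0.995
grip_force: 0.0
```

```bash
python3 go.py "(379.3,325,330)" "(379.3,325,211)"
python3 - <<'E'
from h import *
from fit import fit
c=cam("wrist");W=pts(c);cv2.imwrite("pics/w1.png",c["color"][...,::-1])
print(np.linalg.inv(c["world_to_cam"]).round(2)[:3].tolist())
print(fit(W,(379.3,325),27.5,15,140))
P=W[W[...,2]>195];print(np.nanmean(P[np.hypot(P[:,0]-380,P[:,1]-325)<40],axis=0))
E
```

```text
at [383.2 325.6 340.3] yaw [ 1.7998e+02 -1.0000e-02  8.2660e+01] f [ 2.1  0.7 -0.4] grip 0.0 94.7 t 4.22
[379.3 325.  330. ] shift [-1.1 -3.8 10.3] rows@50 1.0
[379.3 325.  211. ] shift [ -0.  -0. 119.] rows@50 3.0
[[0.99, 0.12, 0.04, 393.44], [-0.13, 0.95, 0.29, 406.63], [0.0, -0.29, 0.96, 432.37]]
(array([380.4, 322.8]), 980, 0.9)
[384.05652513 350.48382112 368.8009753 ]
```

View pics/w1.png

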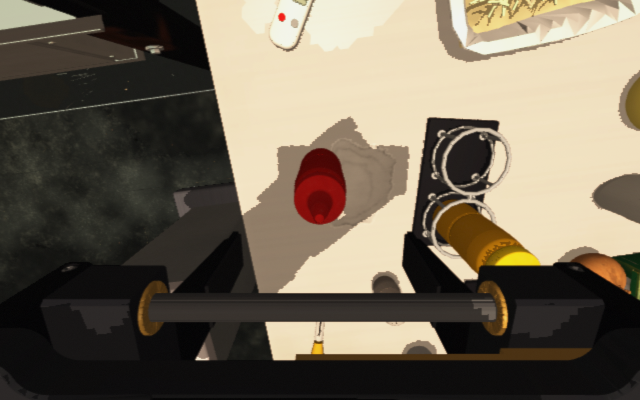

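The wrist view shows the red bottle at about (320,190), centred between the fingers. I descend, grip and lift.

Call:
jog_arm(motion=[[0, 0, 0, -2, -3, 30, 95], [0, 0, 0, 0, 0, 40, 95], [0, 0, 0, 0, 0, 40, 95], [0, 0, 0, 0, 0, 18, 95], [0, 0, 0, 0, 0, 0, 0], [0, 0, 0, 0, 0, 0, 0], [0, 0, 0, 0, 0, 0, 0], [0, 0, 0, 0, 0, 0, 0], [0, 0, 0, 0, 0, 0, 0], [0, 0, 0, 0, 0, 0, 0]])

```text
t: 5.52
eef_pos: [380.8, 322.4, 212.6]
tcp_rot: [3.141, -0.0, 1.442]
ft_force: [-2.0, -0.7, 6.3]
opening: 0.571
grip_force: 30.0
```

Call:
jog_arm(motion=[[0, 0, 0, 0, 0, -20, 0], [0, 0, 0, 0, 0, -40, 0], [0, 0, 0, 0, 0, -50, 0]])

```text
t: 5.9
eef_pos: [380.4, 322.1, 322.5]
tcp_rot: [-3.14, 0.002, 1.442]
ft_force: [0.6, 0.9, -1.9]
opening: 0.57
grip_force: 30.0
```

```bash
python3 go.py "(450,-16,323)" "(613,-16,323)" "(613,-16,223)"
```

```text
at [380.4 322.1 322.5] yaw [-1.7989e+02  1.0000e-01  8.2630e+01] f [ 0.6  0.9 -1.9] grip 29.997037053108215 54.2 t 5.9
[450. -16. 323.] shift [-3.264e+02  1.124e+02 -1.000e-01] rows@50 7.0
[613. -16. 323.] shift [ 20.9 161.7  -0.4] rows@50 4.0
[613. -16. 223.] shift [  0.2   0.2 100. ] rows@50 2.0
```

Call:
jog_arm(motion=[[0, 0, 0, -25, 8, 0, 0], [0, 0, 0, -45, 15, 0, 0], [0, 0, 0, -45, 15, 0, 0], [0, 0, 0, -45, 16, 0, 0], [0, 0, 0, -45, 16, 0, 0], [0, 0, 0, -45, 16, 0, 0], [0, 0, 0, -46, 16, 0, 0], [0, 0, 0, -30, 10, 0, 0], [0, 0, 0, 3, 30, 0, 0], [0, 0, 0, 6, 40, 0, 0]])

```text
t: 7.15
eef_pos: [521.0, -16.0, 322.2]
tcp_rot: [-3.141, 0.0, 1.441]
ft_force: [0.2, 1.3, -1.7]
opening: 0.568
grip_force: 30.0
```

Call:
jog_arm(motion=[[0, 0, 0, 6, 45, 0, 0], [0, 0, 0, 4, 30, 0, 0], [0, 0, 0, 2, 17, 0, 0], [0, 0, 0, 0, 0, 0, 0], [0, 0, 0, 0, 0, 0, 0]])

```text
t: 7.78
eef_pos: [612.6, -15.2, 321.9]
tcp_rot: [-3.141, 0.0, 1.442]
ft_force: [-0.4, 1.1, -1.3]
opening: 0.573
grip_force: 30.0
```

```bash
python3 - <<'E'
from h import *
from fit import fit
from go import go
go([(613,-16,323),(613,-16,223)])
c=cam("wrist");W=pts(c);cv2.imwrite("pics/w2.png",c["color"][...,::-1])
s=env.state()["eef_pos"]
print(fit(W,s[:2],27.5,130,240))
c=cam("top");W=pts(c);print(fit(W,s[:2],27.5,130,240), fit(W,(619,72),27.5,70,140))
E
```

```text
at [612.6 -15.2 321.9] yaw [-1.7994e+02  1.0000e-02  8.2640e+01] f [-0.4  1.1 -1.3] grip 29.996845722198486 54.5 t 7.78
[613. -16. 323.] shift [-0.7  0.5 -1.1] rows@50 1.0
[613. -16. 223.] shift [  0.    0.1 100. ] rows@50 2.0
(array([612.3, -14.4]), 2365, 0.3)
(array([612.6, -15.2]), 0, nan) (array([619.,  72.]), 0, nan)fit.py:8: RuntimeWarning: Mean of empty slice.
  return r.x.round(1),len(P),round(float(np.abs(r.fun).mean()),1)
  ret = ret.dtype.type(ret / rcount)
```

View pics/w2.png

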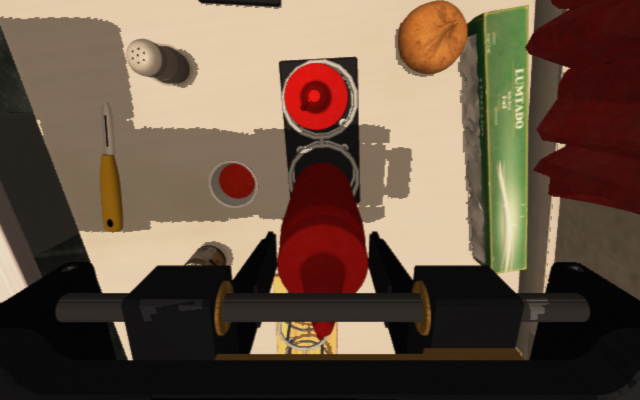

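The wrist view shows the red bottle over the free ring (about (322,170)), in line with the rack, so I lower it.

Call:
jog_arm(motion=[[0, 0, 0, -1, 0, 30, 0], [0, 0, 0, 0, 0, 30, 0], [0, 0, 0, 0, 0, 20, 0], [0, 0, 0, 0, 0, 12, 0], [0, 0, 0, 0, 0, 5, 0], [0, 0, 0, 0, 0, 1, 0], [0, 0, 0, 0, 0, 1, 0], [0, 0, 0, 0, 0, 0, 0]])

```text
t: 8.88
eef_pos: [613.3, -16.3, 223.7]
tcp_rot: [3.141, 0.0, 1.442]
ft_force: [-0.4, 0.8, -1.9]
opening: 0.574
grip_force: 30.0
```

Call:
jog_arm(motion=[[0, 0, 0, 0, 0, 1, 0], [0, 0, 0, 0, 0, 0.5, 0], [0, 0, 0, 0, 0, 0, 0]])

```text
t: 9.25
eef_pos: [613.3, -16.3, 222.7]
tcp_rot: [3.14, 0.0, 1.442]
ft_force: [-1.5, -0.4, 6.3]
opening: 0.569
grip_force: 30.0
```

Call:
jog_arm(motion=[[0, 0, 0, 0, 0, 0, 80], [0, 0, 0, 0, 0, 0, 80], [0, 0, 0, 0, 0, 0, 80], [0, 0, 0, 0, 0, 0, 90], [0, 0, 0, 0, 0, -20, 90], [0, 0, 0, 0, 0, -50, 90], [0, 0, 0, 0, 0, -50, 90]])

```text
t: 10.12
eef_pos: [613.1, -16.2, 342.9]
tcp_rot: [-3.141, 0.0, 1.442]
ft_force: [-0.5, 1.5, -1.1]
opening: 0.942
grip_force: 0.0
```

```bash
python3 - <<'E'
from h import *
from fit import fit
from go import go
go([(450,-150,340),(351.5,-282,340),(351.5,-282,212)])
c=cam("wrist");W=pts(c)
print(fit(W,(613,-16),27.5,80,150), fit(W,(619,72),27.5,80,150))
P=W.reshape(-1,3);m=np.hypot(P[:,0]-613,P[:,1]+16)<20;print("top z",np.sort(P[m,2])[-400::60])
E
```

```text
at [613.1 -16.2 342.9] yaw [-179.96    0.     82.63] f [-0.5  1.5 -1.1] grip 0.0 89.6 t 10.12
[ 450. -150.  340.] shift [-153.6 -144.6    3. ] rows@50 4.0
[ 351.5 -282.   340. ] shift [-1.435e+02 -8.080e+01  1.000e-01] rows@50 3.0
[ 351.5 -282.   212. ] shift [0.00e+00 1.00e-01 1.28e+02] rows@50 3.0
(array([612.8, -16.3]), 754, 1.0) (array([616.8,  72.8]), 34, 0.3)
top z [201.89827074 205.5767331  210.33314873 214.7857106  216.72537698
 368.43429946 369.41780015]
```

Red is seated (top at 217 mm). Next, yellow.

Call:
jog_arm(motion=[[0, 0, 0, -45, -35, 0, 95], [0, 0, 0, -50, -40, 0, 95], [0, 0, 0, -50, -40, 0, 95], [0, 0, 0, -50, -38, 0, 95], [0, 0, 0, -50, -35, 0, 95], [0, 0, 0, -37, -27, 0, 95], [0, 0, 0, -15, -10, 0, 95], [0, 0, 0, 0, 0, 0, 95]])

```text
t: 11.18
eef_pos: [353.8, -280.3, 341.7]
tcp_rot: [3.141, 0.0, 1.44]
ft_force: [0.2, 0.6, 0.3]
opening: 1.002
grip_force: 0.0
```

```bash
python3 - <<'E'
from h import *
from fit import fit
from go import go
go([(351.5,-282,340),(351.5,-282,212)])
c=cam("wrist");W=pts(c)
print(fit(W,(351.5,-282),27.5,20,140))
E
```

```text
at [ 353.8 -280.3  341.7] yaw [1.7999e+02 1.0000e-02 8.2510e+01] f [0.2 0.6 0.3] grip 0.0 95.3 t 11.18
[ 351.5 -282.   340. ] shift [-2.  -2.   1.7] rows@50 1.0
[ 351.5 -282.   212. ] shift [  0.  -0. 128.] rows@50 3.0
(array([ 352. , -283.5]), 969, 0.9)
```

Call:
jog_arm(motion=[[0, 0, 0, -3, -2, 30, 95], [0, 0, 0, 0, 0, 40, 95], [0, 0, 0, 0, 0, 40, 95], [0, 0, 0, 0, 0, 19, 95], [0, 0, 0, 0, 0, 0, 0], [0, 0, 0, 0, 0, 0, 0], [0, 0, 0, 0, 0, 0, 0], [0, 0, 0, 0, 0, 0, 0], [0, 0, 0, 0, 0, 0, 0], [0, 0, 0, 0, 0, 0, 0]])

```text
t: 12.48
eef_pos: [352.2, -282.5, 213.2]
tcp_rot: [3.141, 0.001, 1.442]
ft_force: [0.1, 1.6, 5.8]
opening: 0.571
grip_force: 30.0
```

Call:
jog_arm(motion=[[0, 0, 0, 0, 0, -20, 0], [0, 0, 0, 0, 0, -50, 0], [0, 0, 0, 0, 0, -60, 0]])

```text
t: 12.85
eef_pos: [351.6, -282.0, 343.5]
tcp_rot: [-3.14, -0.002, 1.442]
ft_force: [1.1, -0.4, -2.2]
opening: 0.57
grip_force: 30.0
```

```bash
python3 go.py "(440,-100,342)" "(430,316,342)" "(566,316,342)"
```

```text
at [ 351.6 -282.   343.5] yaw [-1.7988e+02 -9.0000e-02  8.2630e+01] f [ 1.1 -0.4 -2.2] grip 29.99845325946808 54.2 t 12.85
[ 440. -100.  342.] shift [191.8  64.3   1.7] rows@50 4.0
[430. 316. 342.] shift [411.3 -63.3   0.8] rows@50 9.0
[566. 316. 342.] shift [ 17.4 134.9  -0.3] rows@50 3.0
```

Call:
jog_arm(motion=[[0, 0, 0, 30, 10, 0, 0], [0, 0, 0, 50, 17, 0, 0], [0, 0, 0, 50, 17, 0, 0], [0, 0, 0, 50, 17, 0, 0], [0, 0, 0, 50, 0, 0, 0], [0, 0, 0, 50, -9, 0, 0], [0, 0, 0, 50, -9, 0, 0], [0, 0, 0, 50, -9, 0, 0], [0, 0, 0, 50, -9, 0, 0], [0, 0, 0, 50, -9, 0, 0]])

```text
t: 14.1
eef_pos: [429.0, 193.2, 342.5]
tcp_rot: [-3.141, 0.0, 1.442]
ft_force: [1.5, -0.4, -2.5]
opening: 0.572
grip_force: 30.0
```

Call:
jog_arm(motion=[[0, 0, 0, 50, -7, 0, 0], [0, 0, 0, 40, -7, 0, 0], [0, 0, 0, 30, 0, 0, 0], [0, 0, 0, 15, 30, 0, 0], [0, 0, 0, 5, 40, 0, 0], [0, 0, 0, 0, 35, 0, 0], [0, 0, 0, 0, 20, 0, 0], [0, 0, 0, 0, 0, 0, 0]])

```text
t: 15.1
eef_pos: [558.2, 315.8, 341.6]
tcp_rot: [-3.14, 0.001, 1.441]
ft_force: [-0.7, -0.5, -2.2]
opening: 0.569
grip_force: 30.0
```

```bash
python3 - <<'E'
from h import *
from fit import fit
from go import go
go([(565.7,317,342),(565.7,317,223)])
c=cam("wrist");W=pts(c);cv2.imwrite("pics/w3.png",c["color"][...,::-1])
s=env.state()["eef_pos"]
print(fit(W,s[:2],27.5,150,260))
E
```

```text
at [558.2 315.8 341.6] yaw [-1.7992e+02  5.0000e-02  8.2570e+01] f [-0.7 -0.5 -2.2] grip 29.99950021505356 54.2 t 15.1
[565.7 317.  342. ] shift [ 2.2  7.3 -0.4] rows@50 1.0
[565.7 317.  223. ] shift [1.00e-01 2.00e-01 1.19e+02] rows@50 3.0
(array([557.7, 315. ]), 2440, 0.3)
```

View pics/w3.png

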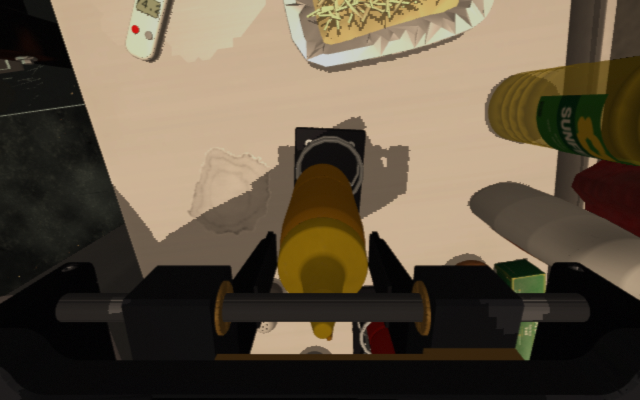

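The wrist view shows the free yellow ring at about (330,170), slightly right of the bottle at (322), which matches the 7 mm shift. I lower it.

Call:
jog_arm(motion=[[0, 0, 0, 2, 7.5, 10, 0], [0, 0, 0, 0, 0, 40, 0], [0, 0, 0, 0, 0, 35, 0], [0, 0, 0, 0, 0, 20, 0], [0, 0, 0, 0, 0, 8, 0], [0, 0, 0, 0, 0, 3, 0], [0, 0, 0, 0, 0, 1, 0], [0, 0, 0, 0, 0, 0, 0]])

```text
t: 16.15
eef_pos: [565.3, 317.4, 226.4]
tcp_rot: [3.141, -0.0, 1.442]
ft_force: [0.4, -0.2, -2.7]
opening: 0.569
grip_force: 30.0
```

Call:
jog_arm(motion=[[0, 0, 0, 0, 0, 2, 0], [0, 0, 0, 0, 0, 1, 0], [0, 0, 0, 0, 0, 0.7, 0], [0, 0, 0, 0, 0, 0, 0]])

```text
t: 16.65
eef_pos: [565.2, 317.4, 223.2]
tcp_rot: [3.141, -0.001, 1.442]
ft_force: [-1.6, -0.2, 7.5]
opening: 0.568
grip_force: 30.0
```

Call:
jog_arm(motion=[[0, 0, 0, 0, 0, 0, 80], [0, 0, 0, 0, 0, 0, 80], [0, 0, 0, 0, 0, 0, 80], [0, 0, 0, 0, 0, 0, 90], [0, 0, 0, 0, 0, -20, 90], [0, 0, 0, 0, 0, -50, 90], [0, 0, 0, 0, 0, -50, 90], [0, 0, 0, 0, 0, 0, 90]])

```text
t: 17.65
eef_pos: [565.8, 317.6, 346.1]
tcp_rot: [3.136, -0.004, 1.442]
ft_force: [0.1, 0.0, -1.6]
opening: 0.948
grip_force: 0.0
```

```bash
python3 - <<'E'
from h import *
from fit import fit
from go import go
go([(453,131,340),(453,131,136)])
c=cam("wrist");W=pts(c)
print(fit(W,(565,317),27.5,80,150))
P=W.reshape(-1,3);m=np.hypot(P[:,0]-565,P[:,1]-317)<20;print("top z",np.sort(P[m,2])[-400::60])
E
```

```text
at [565.8 317.6 346.1] yaw [179.66  -0.2   82.64] f [ 0.1  0.  -1.6] grip 0.0 90.1 t 17.65
[453. 131. 340.] shift [-199.5  -88.     4.9] rows@50 4.0
[453. 131. 136.] shift [ -0.7  -1.2 204. ] rows@50 5.0
(array([564.9, 316. ]), 731, 0.9)
top z [192.64912082 197.41219861 201.44502969 205.52192687 210.10619073
 215.09156944 216.85113157]
```

Yellow is seated. Next, salt.

Call:
jog_arm(motion=[[0, 0, 0, -30, -13, 0, 95], [0, 0, 0, -45, -20, 0, 95], [0, 0, 0, -45, -20, 0, 95], [0, 0, 0, -40, -18, 0, 95], [0, 0, 0, -30, -13, 30, 95], [0, 0, 0, -10, -5, 40, 95], [0, 0, 0, 0, 0, 30, 95], [0, 0, 0, 0, 0, 0, 95]])

```text
t: 18.7
eef_pos: [450.3, 130.1, 239.9]
tcp_rot: [-3.136, 0.002, 1.442]
ft_force: [-0.5, 0.4, -0.2]
opening: 0.997
grip_force: 0.0
```

```bash
python3 - <<'E'
from h import *
from fit import fit
from go import go
c=cam("wrist");W=pts(c);cv2.imwrite("pics/w4.png",c["color"][...,::-1])
f=fit(W,(453,131),22,10,65);print(f)
P=W.reshape(-1,3);m=(np.hypot(P[:,0]-453,P[:,1]-131)<35)&(P[:,2]<120);print("top z",np.sort(P[m,2])[-5:],np.nanmean(P[m&(P[:,2]>84)],axis=0))
go([(*f[0],240),(*f[0],136)])
E
```

```text
(array([453.9, 126.9]), 622, 1.3)
top z [89.23293218 89.29030035 89.3492043  89.46351565 89.58079077] [454.79656324 132.05132421  86.76803033]
at [451.  130.3 241.3] yaw [-1.7984e+02  5.0000e-02  8.2630e+01] f [0.5 0.5 0. ] grip 0.0 95.1 t 18.75
[453.9 126.9 240. ] shift [-3.   3.3  1.3] rows@50 1.0
[453.9 126.9 136. ] shift [1.00e-01 3.00e-01 1.04e+02] rows@50 3.0
```

View pics/w4.png

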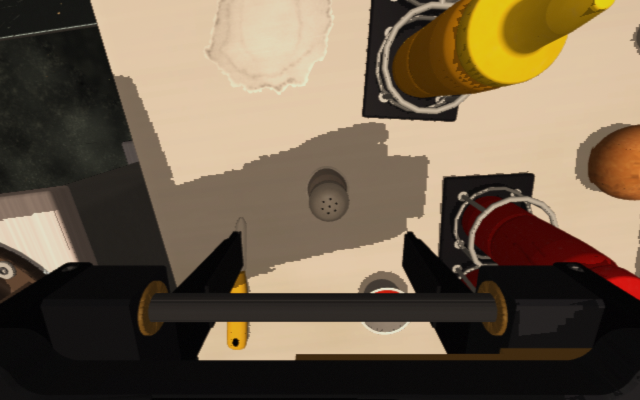

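The wrist view shows the salt cap at (329,203), nearly centred. I grip it high (tips at 57 mm) so the fingers stay above the ring wire later.

Call:
jog_arm(motion=[[0, 0, 0, 1, 3, 25, 95], [0, 0, 0, 0, 0, 40, 95], [0, 0, 0, 0, 0, 30, 95], [0, 0, 0, 0, 0, 10, 95], [0, 0, 0, 0, 0, 0, 60], [0, 0, 0, 0, 0, 0, 0], [0, 0, 0, 0, 0, 0, 0], [0, 0, 0, 0, 0, 0, 0], [0, 0, 0, 0, 0, 0, 0], [0, 0, 0, 0, 0, 0, 0]])

```text
t: 20.0
eef_pos: [454.4, 130.9, 137.0]
tcp_rot: [3.142, 0.0, 1.442]
ft_force: [-0.0, 0.5, 0.3]
opening: 0.427
grip_force: 0.0
```

Call:
jog_arm(motion=[[0, 0, 0, 0, 0, 0, 0], [0, 0, 0, 0, 0, -20, 0], [0, 0, 0, 0, 0, -40, 0], [0, 0, 0, 0, 0, -50, 0], [0, 0, 0, 0, 0, -10, 0], [0, 0, 0, 0, 0, 0, 0]])

```text
t: 20.75
eef_pos: [454.2, 130.9, 256.9]
tcp_rot: [3.141, -0.0, 1.442]
ft_force: [-0.4, 0.2, -1.2]
opening: 0.347
grip_force: 29.6
```

```bash
python3 - <<'E'
from h import *
from go import go
c=cam("wrist");cv2.imwrite("pics/w5.png",c["color"][...,::-1])
go([(450,-60,255),(561,-214,255)])
E
```

```text
at [454.  130.9 256.1] yaw [-1.7994e+02  2.0000e-02  8.2640e+01] f [ 0.1 -0.2 -1.5] grip 29.601523127712426 32.8 t 20.8
[450. -60. 255.] shift [-189.8   20.5    1.1] rows@50 4.0
[ 561. -214.  255.] shift [-1.385e+02  1.298e+02 -1.000e-01] rows@50 3.0
```

View pics/w5.png

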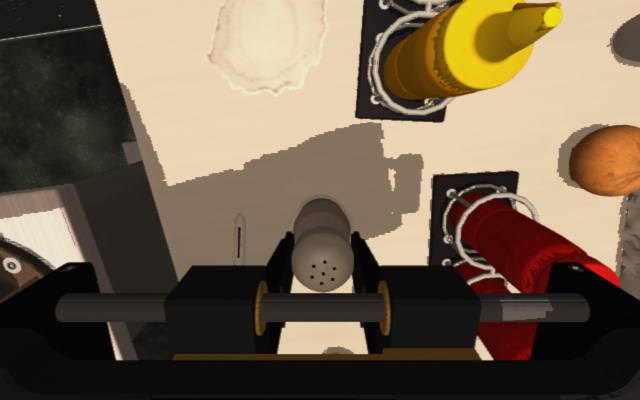

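The salt is held upright (cap at (322,262)), but on a narrow 33 mm part. I check its height and tilt in the grip.

```bash
python3 - <<'E'
from h import *
from fit import fit
c=cam("wrist");W=pts(c);s=env.state()["eef_pos"];print(s)
P=W.reshape(-1,3);c2=c["color"].reshape(-1,3)
m=(np.hypot(P[:,0]-s[0],P[:,1]-s[1])<27)&(P[:,2]>100)&(P[:,2]<235)
u=np.tile(np.arange(640),400);m&=(abs(u-322)<32)
Q=P[m]
for z in range(105,235,6):
    q=Q[(Q[:,2]>=z)&(Q[:,2]<z+6)]
    if len(q):print(z,len(q),q[:,0].min().round(1),q[:,0].max().round(1),q[:,1].max().round(1))
E
```

```text
[453.9511087  130.87896524 255.7381839 ]
117 14 444.1 466.2 148.4
123 44 438.9 468.8 149.1
129 42 437.7 467.9 149.9
135 58 436.6 472.0 150.7
141 81 436.7 471.2 151.6
147 206 433.3 474.5 151.5
153 278 433.7 474.1 151.4
159 281 435.0 473.1 150.3
165 273 436.2 472.1 149.3
171 285 438.2 470.9 148.6
177 284 437.0 472.5 147.7
183 181 437.3 471.9 147.9
189 247 436.1 471.6 148.4
195 792 436.1 470.6 148.3
201 1824 436.2 468.2 146.4
207 376 443.8 462.8 140.5
```

Top at 209.5 mm, vertical and not slipped. I carry it high to the near stand ring.

Call:
jog_arm(motion=[[0, 0, 0, 0, 0, -30, 0], [0, 0, 0, -20, 5, -30, 0], [0, 0, 0, -45, 17, -15, 0], [0, 0, 0, -50, 23, 0, 0], [0, 0, 0, -50, 23, 0, 0], [0, 0, 0, -50, 23, 0, 0], [0, 0, 0, -50, 23, 0, 0], [0, 0, 0, -40, 20, 0, 0], [0, 0, 0, -25, 15, 0, 0], [0, 0, 0, 0, 0, 0, 0]])

```text
t: 22.1
eef_pos: [560.0, -217.0, 329.4]
tcp_rot: [-3.138, -0.001, 1.44]
ft_force: [-0.8, 1.2, -1.5]
opening: 0.345
grip_force: 29.6
```

```bash
python3 - <<'E'
from h import *
from go import go
go([(561,-214,331),(561,-214,231),(561,-214,147)])
c=cam("wrist");cv2.imwrite("pics/w6.png",c["color"][...,::-1])
E
```

```text
at [ 560.  -217.   329.4] yaw [-1.7982e+02 -6.0000e-02  8.2520e+01] f [-0.8  1.2 -1.5] grip 29.601820723037235 32.8 t 22.1
[ 561. -214.  331.] shift [ 3.1  0.5 -1.6] rows@50 1.0
[ 561. -214.  231.] shift [ -0.1   0.3 100. ] rows@50 2.0
[ 561. -214.  147.] shift [-0.1  0.3 84. ] rows@50 2.0
```

Call:
jog_arm(motion=[[0, 0, 0, 3, 1, 30, 0], [0, 0, 0, 0, 0, 40, 0], [0, 0, 0, 0, 0, 35, 0], [0, 0, 0, 0, 0, 12, 0], [0, 0, 0, 0, 0, 0, 0]])

```text
t: 22.78
eef_pos: [561.2, -212.0, 214.8]
tcp_rot: [-3.141, -0.0, 1.443]
ft_force: [-0.7, 0.5, 0.3]
opening: 0.347
grip_force: 29.6
```

```bash
python3 - <<'E'
from h import *
from go import go
go([(561,-214,147)])
c=cam("wrist");cv2.imwrite("pics/w7.png",c["color"][...,::-1])
E
```

```text
at [ 561.2 -212.   214.8] yaw [-1.7994e+02 -2.0000e-02  8.2670e+01] f [-0.7  0.5  0.3] grip 29.602335878735175 33.0 t 22.77
[ 561. -214.  147.] shift [-2.   0.2 67.8] rows@50 2.0
```

View pics/w7.png

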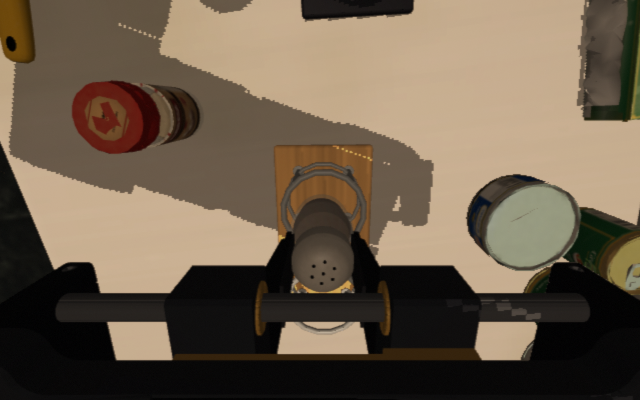

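The wrist view shows the salt at (322,215) over the ring (325,205). I lower it.

Call:
jog_arm(motion=[[0, 0, 0, -2, 0, 15, 0], [0, 0, 0, 0, 0, 25, 0], [0, 0, 0, 0, 0, 18, 0], [0, 0, 0, 0, 0, 6, 0], [0, 0, 0, 0, 0, 2, 0], [0, 0, 0, 0, 0, 0, 0]])

```text
t: 23.58
eef_pos: [561.2, -214.7, 149.5]
tcp_rot: [3.141, 0.0, 1.442]
ft_force: [-0.1, -0.8, -0.4]
opening: 0.345
grip_force: 29.6
```

Call:
jog_arm(motion=[[0, 0, 0, 0, 0, 1.5, 0], [0, 0, 0, 0, 0, 1, 0], [0, 0, 0, 0, 0, 0, 0]])

```text
t: 23.95
eef_pos: [561.1, -214.6, 147.0]
tcp_rot: [3.141, 0.0, 1.442]
ft_force: [-0.7, -0.1, 3.0]
opening: 0.345
grip_force: 29.7
```

Contact (+3 N). Release and rise.

Call:
jog_arm(motion=[[0, 0, 0, 0, 0, 0, 60], [0, 0, 0, 0, 0, 0, 60], [0, 0, 0, 0, 0, 0, 70], [0, 0, 0, 0, 0, -20, 80], [0, 0, 0, 0, 0, -40, 95], [0, 0, 0, 0, 0, -40, 95], [0, 0, 0, 0, 0, 0, 95]])

```text
t: 24.82
eef_pos: [561.6, -214.9, 249.4]
tcp_rot: [3.137, 0.002, 1.442]
ft_force: [-0.3, -0.1, -1.1]
opening: 0.986
grip_force: 0.0
```

```bash
python3 - <<'E'
from h import *
from go import go
go([(438,-121.5,247)])
c=cam("wrist");W=pts(c);P=W.reshape(-1,3);m=(np.hypot(P[:,0]-561,P[:,1]+214)<35)&(P[:,2]<140)&(P[:,2]>66)
print("salt",np.nanmax(P[m,2]),np.nanmean(P[m&(P[:,2]>92)],axis=0))
E
```

```text
at [ 561.6 -214.9  249.4] yaw [1.7972e+02 1.0000e-01 8.2640e+01] f [-0.3 -0.1 -1.1] grip 0.0 93.7 t 24.82
[ 438.  -121.5  247. ] shift [  76.8 -134.6    1.6] rows@50 3.0
salt 100.09338917962498 [ 561.75175455 -212.90570412   96.20017651]
```

Salt stands at 100 mm, as it should. Now spice.

Call:
jog_arm(motion=[[0, 0, 0, 15, -25, 0, 95], [0, 0, 0, 25, -45, 0, 95], [0, 0, 0, 24, -42, 0, 95], [0, 0, 0, 13, -23, 0, 95], [0, 0, 0, 0, 0, 0, 95]])

```text
t: 25.5
eef_pos: [435.8, -120.0, 245.9]
tcp_rot: [-3.14, -0.0, 1.443]
ft_force: [0.0, 0.7, 0.1]
opening: 0.995
grip_force: 0.0
```

```bash
python3 - <<'E'
from h import *
from fit import fit
from go import go
c=cam("wrist");W=pts(c);cv2.imwrite("pics/w8.png",c["color"][...,::-1])
f=fit(W,(438,-121.5),22.5,10,95);print(f)
P=W.reshape(-1,3);m=(np.hypot(P[:,0]-438,P[:,1]+121)<35)&(P[:,2]<130)&(P[:,2]>101);print("top",np.nanmax(P[m,2]),np.nanmean(P[m],axis=0),np.ptp(P[m],axis=0))
go([(*f[0],240),(*f[0],140)])
E
```

```text
(array([ 438.5, -122.5]), 834, 0.4)
top 108.01937488362151 [ 438.36666881 -121.40974615  105.68356148] [43.57688867 44.51683302  6.97475538]
at [ 437.  -120.8  246.1] yaw [-179.97   -0.     82.66] f [ 0.5 -0.2  1. ] grip 0.0 94.7 t 25.55
[ 438.5 -122.5  240. ] shift [-1.5  1.7  6.1] rows@50 1.0
[ 438.5 -122.5  140. ] shift [ -0.    0.1 100. ] rows@50 2.0
```

View pics/w8.png

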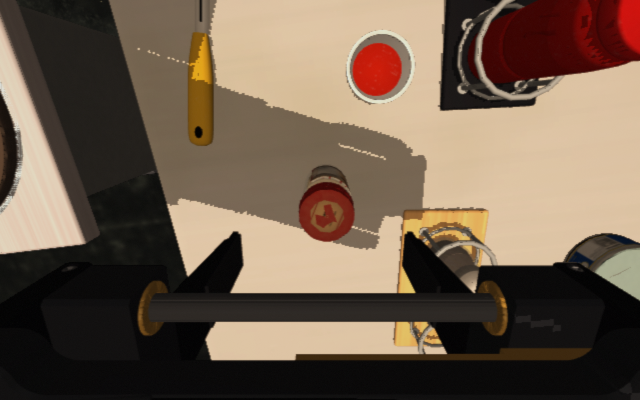

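The wrist view shows the spice cap at (327,210), centred, with the cup clear at (380,65). I grip it with tips at 60 mm.

Call:
jog_arm(motion=[[0, 0, 0, -1, 2, 30, 95], [0, 0, 0, 0, 0, 45, 95], [0, 0, 0, 0, 0, 25, 95], [0, 0, 0, 0, 0, 8, 95], [0, 0, 0, 0, 0, 0, 60], [0, 0, 0, 0, 0, 0, 0], [0, 0, 0, 0, 0, 0, 0], [0, 0, 0, 0, 0, 0, 0], [0, 0, 0, 0, 0, 0, 0], [0, 0, 0, 0, 0, 0, 0]])

```text
t: 26.8
eef_pos: [438.9, -122.2, 138.7]
tcp_rot: [3.141, 0.0, 1.442]
ft_force: [0.8, 0.4, 2.0]
opening: 0.465
grip_force: 30.0
```

Call:
jog_arm(motion=[[0, 0, 0, 0, 0, 0, 0], [0, 0, 0, 0, 0, 0, 0], [0, 0, 0, 0, 0, -20, 0], [0, 0, 0, 0, 0, -50, 0], [0, 0, 0, 0, 0, -50, 0], [0, 0, 0, 0, 0, -10, 0], [0, 0, 0, 0, 0, 0, 0]])

```text
t: 27.68
eef_pos: [438.6, -122.1, 268.3]
tcp_rot: [3.141, 0.0, 1.442]
ft_force: [-0.4, -0.1, -1.5]
opening: 0.462
grip_force: 30.0
```

```bash
python3 - <<'E'
from h import *
from go import go
go([(550,-299,267)])
c=cam("wrist");W=pts(c);s=env.state()["eef_pos"]
P=W.reshape(-1,3);u=np.tile(np.arange(640),400)
Q=P[(np.hypot(P[:,0]-s[0],P[:,1]-s[1])<27)&(P[:,2]>100)&(P[:,2]<245)&(abs(u-322)<35)]
for z in range(110,245,9):
    q=Q[(Q[:,2]>=z)&(Q[:,2]<z+9)]
    if len(q):print(z,len(q),q[:,0].min().round(1),q[:,0].max().round(1),q[:,1].max().round(1),q[:,2].max().round(1))
E
```

```text
at [ 438.6 -122.1  268.3] yaw [1.7998e+02 1.0000e-02 8.2640e+01] f [-0.4 -0.1 -1.5] grip 29.996456648223102 44.0 t 27.68
[ 550. -299.  267.] shift [-161.2  133.2    1.4] rows@50 4.0
128 87 421.7 459.4 -99.9 137.0
137 123 417.9 460.9 -99.4 146.0
146 184 418.2 460.2 -99.4 155.0
155 214 417.7 460.0 -99.2 164.0
164 240 418.2 460.3 -99.1 173.0
173 277 418.4 460.4 -99.1 182.0
182 307 418.8 459.8 -99.0 191.0
191 457 420.2 458.9 -98.8 200.0
200 579 421.5 458.2 -99.9 209.0
209 186 423.0 456.9 -99.6 218.0
218 609 423.6 456.6 -99.3 227.0
227 3165 422.6 455.7 -100.2 236.0
236 521 423.1 454.4 -100.6 237.3
```

Held straight, base at 130 mm. To the far ring.

Call:
jog_arm(motion=[[0, 0, 0, -20, 17, 0, 0], [0, 0, 0, -45, 37, 0, 0], [0, 0, 0, -45, 37, 0, 0], [0, 0, 0, -35, 29, 0, 0], [0, 0, 0, -16, 13, 0, 0], [0, 0, 0, 0, 0, 0, 0], [0, 0, 0, 0, 0, 30, 0], [0, 0, 0, 0, 0, 20, 0], [0, 0, 0, 0, 0, 0, 0]])

```text
t: 28.85
eef_pos: [549.1, -297.6, 216.4]
tcp_rot: [-3.138, -0.002, 1.443]
ft_force: [-0.3, 0.1, -1.3]
opening: 0.464
grip_force: 30.0
```

```bash
python3 - <<'E'
from h import *
from go import go
go([(550,-299,148.7)])
c=cam("wrist");cv2.imwrite("pics/w9.png",c["color"][...,::-1])
E
```

```text
at [ 549.1 -297.6  216.4] yaw [-1.7977e+02 -1.2000e-01  8.2660e+01] f [-0.3  0.1 -1.3] grip 29.99675664003007 44.1 t 28.85
[ 550.  -299.   148.7] shift [-1.4  1.3 67.7] rows@50 2.0
```

View pics/w9.png

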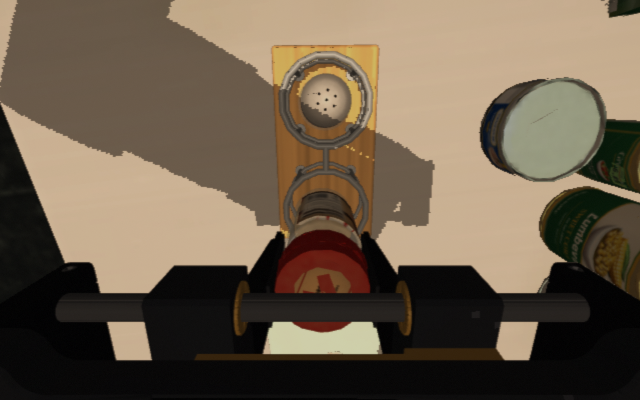

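The wrist view shows the salt inside its ring at (325,100) and the spice in line with the near ring (327,205). I lower it.

Call:
jog_arm(motion=[[0, 0, 0, -1.5, 1.5, 15, 0], [0, 0, 0, 0, 0, 25, 0], [0, 0, 0, 0, 0, 17, 0], [0, 0, 0, 0, 0, 6, 0], [0, 0, 0, 0, 0, 1, 0], [0, 0, 0, 0, 0, 0, 0]])

```text
t: 29.65
eef_pos: [551.6, -300.7, 155.2]
tcp_rot: [3.141, 0.001, 1.442]
ft_force: [0.4, 0.7, -0.5]
opening: 0.466
grip_force: 30.0
```

Call:
jog_arm(motion=[[0, 0, 0, 0, 0, 3, 0], [0, 0, 0, 0, 0, 2, 0], [0, 0, 0, 0, 0, 1, 0], [0, 0, 0, 0, 0, 0.7, 0], [0, 0, 0, 0, 0, 0, 0]])

```text
t: 30.28
eef_pos: [551.3, -300.6, 148.7]
tcp_rot: [3.141, 0.0, 1.442]
ft_force: [-2.3, 1.3, 7.1]
opening: 0.461
grip_force: 30.0
```

Seated. Release, rise and move clear.

Call:
jog_arm(motion=[[0, 0, 0, 0, 0, 0, 70], [0, 0, 0, 0, 0, 0, 70], [0, 0, 0, 0, 0, 0, 80], [0, 0, 0, 0, 0, -20, 90], [0, 0, 0, 0, 0, -50, 95], [0, 0, 0, 0, 0, -50, 95], [0, 0, 0, 0, 0, -50, 95], [0, 0, 0, -40, -20, -20, 95], [0, 0, 0, -50, -25, 0, 95], [0, 0, 0, -50, -30, 0, 95]])

```text
t: 31.52
eef_pos: [458.2, -430.8, 338.1]
tcp_rot: [3.141, 0.0, 1.443]
ft_force: [0.6, -0.6, 0.3]
opening: 0.997
grip_force: 0.0
```

Call:
jog_arm(motion=[[0, 0, 0, -50, -50, 0, 95], [0, 0, 0, -50, -50, 0, 95], [0, 0, 0, 0, 0, 0, 95]])

```text
t: 31.9
eef_pos: [356.9, -508.4, 337.6]
tcp_rot: [-3.141, 0.0, 1.437]
ft_force: [-0.4, -0.3, -0.2]
opening: 0.999
grip_force: 0.0
```

```bash
python3 - <<'E'
from h import *
from fit import fit
c=cam("top");W=pts(c);P=W.reshape(-1,3);cv2.imwrite("pics/top2.png",cv2.resize(c["color"][100:280,140:480][...,::-1],(800,424)))
for n,x,y in [("red",613,-16),("redres",618,72),("yel",565,317),("yelres",553,232),("salt",561,-214),("spice",551,-300),("cup",500,-15)]:
    m=np.hypot(P[:,0]-x,P[:,1]-y)<28;q=P[m];zt=np.nanmax(q[:,2]);print(n,round(float(zt),1),np.nanmean(q[q[:,2]>zt-6],axis=0).round(1))
E
```

```text
red 219.3 [612.3 -14.4 216. ]
redres 217.6 [617.2  70.5 214.7]
yel 217.4 [564.  316.2 214.5]
yelres 218.8 [553.4 231.4 216.5]
salt 103.3 [ 561.4 -213.5   99. ]
spice 121.6 [ 551.6 -301.   117.3]
cup 38.1 [491.2 -16.2  34.1]
```

View pics/top2.png

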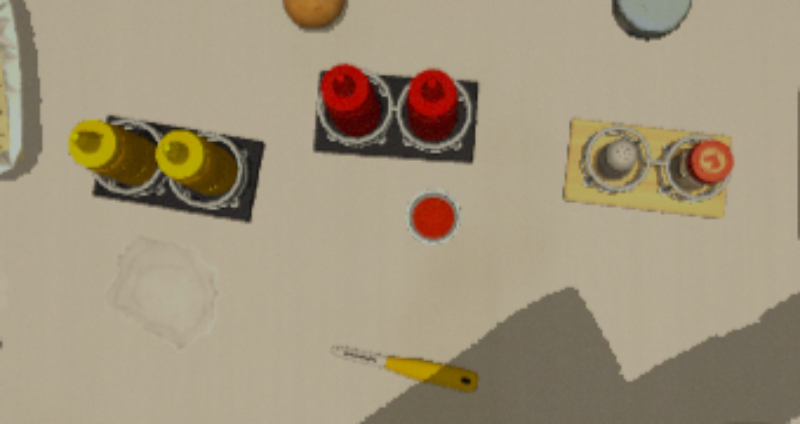

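The final view shows all four items standing in their rings, both residents in place and the cup where it was. I hand the job in.

```bash
python3 -c "
from cell import env
print(env.job_done())"
```

```text
the job is handed in; nothing more can be done
None
```

I put the red and yellow bottles in their racks' free rings and the salt and spice in the wooden stand; all four are upright, down on the boards and let go, with the residents and dip cup undisturbed, and I handed the job in at about 32 s (no verdict came back).

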